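# Turn the ware board's flip marker to ready

### The arm

A 6-joint arm with a two-finger parallel gripper is mounted at the origin on the work surface. World frame = base frame: x ahead of the robot, y to its left, z up, the work surface at z = 0. Lengths are in m, angles in rad, forces in N, time in s.
With the tool pointing down it reaches from about 0.35 to 0.775 m from the base axis. Payload 7.3 kg.
Tool frame: the origin (TCP) lies midway between the tips of the shut fingers; the grasp point (between the pads) lies 19 mm behind it (arm.pinch_z is the distance from the TCP to the grasp point, in m); z points along the fingers, y is the line along which they close (so a half turn about z gives the same grasp; the last joint's range is limited). The gripper opens to 92 mm and grips with 3 to 60 N. Pads are 19 mm wide; open, the fingers measure 130 mm over their backs; the gripper's body (75 mm by 190 mm) begins 47 mm behind the grasp point.
Start: joints at [1.201, 0.342, 1.524, -0, 1.275, -0.146], TCP at [0.117, 0.512, 0.189] pointing down, gripper open.
Joint ranges: [-2.53, 2.53], [-0.77, 2.02], [0.04, 2.7], [-1, 4.14], [0.28, 2.66], [-3.11, 3.11]. Speed limits (rad/s): [2.57, 2.57, 3.14, 3.14, 3.14, 3.14].

### API

Orientations are given as a rotation vector (axis times angle).
In Python, from bench import arm gives the robot as it stands.
- The arm moves only by the tool play_rows, never from a script. Its arguments are lists of equal length, an entry for each row: "travel": the shift along the tool's x, y, z each as a share of 0.75 m, from -1 to 1, a list of three; "turn": the turn about the tool's z as a share of pi/2 rad, from -1 to 1; "grip": the gripper's target within -1 to 1 (shut at 1, half-way at 0, fully open at -1). A call has 1 to 8 rows; each row is the pose to reach, as a shift and turn from the pose commanded when the call began, along the tool's axes at that moment; what a row does not reach only later rows make up. A row lasts 1/10 s, in which the tool goes at most 50 mm and 8.59 degrees, less where a joint would pass 70% of its speed; a pose out of reach is approached as far as the arm can. A call with a number of a shift or a turn outside -1 to 1 is refused whole. A call with a gripper value outside its range is refused whole. The fingers move at their own pace and stop on an object; the grip force is fixed at half the most. Time passes only in rows, so rows that repeat a pose let the fingers close. It gives the time, the measured TCP pose, the force, the opening and the grip force at its end, in the units of the state.
- arm.state(): the state, without advancing time (a new reading comes with each control period).
- arm.grab_frame(name): name is "side" or "top" or "wrist"; returns a dict with "color" (480x640x3 uint8, red, green, blue), "intrinsics" (3x3 intrinsics, pixels), "distortion" ([k1, k2, p1, p2, k3] as OpenCV has them; the pictures are not rectified), "eye" and "orientation" of the camera in the world; the wrist camera has in their place "tool_from_camera" (4x4, takes a point from camera to tool coordinates, whose origin is the TCP and whose axes are the flange's). Camera axes: x right, y up, looking along -z (the intrinsics and any distortion apply to the point x, -y, -z); pixel columns grow to the right and rows downward; lengths in m; the calibration is good to about 2 mm. A picture is of the moment at which its call begins: read the wrist's pose just before it. There is no depth.
- arm.hand_in(): hands the job in; it is judged then, once.
The state is a dict: "time": time; "joints": joint angles; "dq": joint speeds; "joint_efforts": joint torques, N m; "position": TCP position; "tool_rot": TCP orientation; "ft_force": force on the tool from outside, world axes, zero at the start; "moment": the same for the moment, N m; "width": finger opening in m; "finger_force": force on a finger pad.
Only numpy, scipy, OpenCV 4.12 (cv2) and the standard library are available. Lean on these libraries where they do the work, as an engineer would, in place of code of your own. Each camera call takes 0.05 s, during which the arm holds its last target. There are 200 camera calls.

### The job

The mugs with handles are finished and may go to the kiln: turn the marker at the front of their board from red to green, by flipping its red flap right over on its hinge (a fingertip under the free edge lifts it) and pressing it down flat on the other side. Push with the fingers only, without pinching the flap, and do not lift or shift any mug, cup or tool. The cups on the other board still lack handles, so leave that board's marker red.

Things in the scene. Friction and masses are not known exactly. Their poses are not given: they have to be found in the camera images.
- mug_board: Ware board 220 (x) x 290 (y) mm, top 40 mm above the table, with a steel flip marker at the middle of its near side; it carries the three mugs with handles. Origin: on the table, straight below the marker's hinge pin; x away from the near side, across the hinge, y along the hinge, z up. The near side is at x = -40 mm. Fixed to the table.
- cup_board: Ware board 220 (x) x 290 (y) mm, top 40 mm above the table, with a steel flip marker at the middle of its near side; it carries the three cups without handles. Origin: on the table, straight below the marker's hinge pin; x away from the near side, across the hinge, y along the hinge, z up. The near side is at x = -40 mm. Fixed to the table.
- mug_board_plate (a point): Centre of the top face of the marker's fixed plate, 146 mm above the table, on the board of mugs with handles; axes as the board's. Plate 100 (x) x 80 (y) x 5 mm, near half green, far half red; bracket legs below it within x +-20, y +-32 mm. Beneath the outer 25 mm at either end: only the board, 101 mm lower.
- mug_board_hinge (a point): Middle of the hinge pin of the marker on the board of mugs with handles, 150 mm above the table. Axes as the board's: the pin runs along y, x points to the far side.
- mug_flap (a joint): Flap angle of the marker on the board of mugs with handles. 0: flat on the plate's near half (board -x side), red up, marker all red. pi/2: upright. pi: flat on the far half, green up, marker all green. Starts at 0 to 0.25. Friction hinge (0.04 N m, about 0.3 to 1.3 N at the free edge): the flap stays at any angle where it is left; solid stops at 0 and pi.
- mug_flap_edge (a point): Middle of the flap's free edge on the board of mugs with handles, 74 mm from the pin, in mid-thickness; moves with the flap. The flap is a stiff plate 70 mm wide, 5 mm thick, 6 to 74 mm from the pin, about 60 g. Lying on the near side it sticks out 24 mm past the plate's edge, with free air below and in front.
- cup_board_plate (a point): Centre of the top face of the marker's fixed plate, 146 mm above the table, on the board of cups without handles; axes as the board's. Plate 100 (x) x 80 (y) x 5 mm, near half green, far half red; bracket legs below it within x +-20, y +-32 mm. Beneath the outer 25 mm at either end: only the board, 101 mm lower.
- cup_board_hinge (a point): Middle of the hinge pin of the marker on the board of cups without handles, 150 mm above the table. Axes as the board's: the pin runs along y, x points to the far side.
- cup_flap (a joint): Flap angle of the marker on the board of cups without handles. 0: flat on the plate's near half (board -x side), red up, marker all red. pi/2: upright. pi: flat on the far half, green up, marker all green. Starts at 0 to 0.25. Friction hinge (0.04 N m, about 0.3 to 1.3 N at the free edge): the flap stays at any angle where it is left; solid stops at 0 and pi.
- cup_flap_edge (a point): Middle of the flap's free edge on the board of cups without handles, 74 mm from the pin, in mid-thickness; moves with the flap. The flap is a stiff plate 70 mm wide, 5 mm thick, 6 to 74 mm from the pin, about 60 g. Lying on the near side it sticks out 24 mm past the plate's edge, with free air below and in front.
- mug1: Unglazed cream mug, 84 mm across, 82 mm tall, loose on its board, with a handle reaching 34 mm out towards its own +y. Origin: centre of its underside, z up.
- cup1: Unglazed cream cup of the same shape, 84 mm across, 82 mm tall, but without a handle, loose on its board. Origin: centre of its underside, z up.
- mug2: Unglazed cream mug, 84 mm across, 82 mm tall, loose on its board, with a handle reaching 34 mm out towards its own +y. Origin: centre of its underside, z up.
- cup2: Unglazed cream cup of the same shape, 84 mm across, 82 mm tall, but without a handle, loose on its board. Origin: centre of its underside, z up.
- mug3: Unglazed cream mug, 84 mm across, 82 mm tall, loose on its board, with a handle reaching 34 mm out towards its own +y. Origin: centre of its underside, z up.
- cup3: Unglazed cream cup of the same shape, 84 mm across, 82 mm tall, but without a handle, loose on its board. Origin: centre of its underside, z up.
- sponge: Yellow sponge block 75 x 110 x 35 mm lying on the table. Origin: centre of its underside.
- brush: Wooden brush about 200 mm long lying on the table. Origin: on its underside; x along it.
Mind the look-alikes: they are no part of the job. What is shaped like the mug2 but blue or purple is not meant.

How it is judged:
By the outcome, as a careful person would: the job done as asked, in the order asked, and still so for the second after the job is handed in, with the robot touching nothing.
It also fails if it takes over 43 s, if anything falls off the work surface, if the arm or the gripper's body presses on something with over 40 N, if the wrist force passes 120 N, or if a joint passes its speed limit or range.

## Working session

There is one attempt and no reset: what is moved stays moved. The work goes in short steps, Python scripts to look and compute and a tool call to move; the robot and the scene stay as the last step left them, time stands still between calls to the robot, and variables do not carry over. Pictures are saved under pics/ and viewed, at most 10 in all, crops included, and the job is handed in when it is done.

Besides the shell and the picture viewer there is one more tool, called after ">>>" by a JSON object that holds its "name" and its "arguments", one argument or row to a line. play_rows: Moves the arm, as the interface text tells. Its arguments: {"type":"object","properties":{"travel":{"type":"array","items":{"type":"array","items":{"type":"number"}}},"turn":{"type":"array","items":{"type":"number"}},"grip":{"type":"array","items":{"type":"number"}}},"required":["travel","turn","grip"]}

```bash
mkdir -p pics; cat > h.py <<'E'
import numpy as np,cv2,pickle
from bench import arm
def grab(n,f):
    s=arm.state(); d=arm.grab_frame(n); d['state']=s
    cv2.imwrite(f'pics/{f}.png',d['color'][:,:,::-1]); pickle.dump(d,open(f'{f}.pkl','wb')); return d
E
python3 - <<'E'
from h import *
for n in('top','side'):
    d=grab(n,n+'0'); print(n,d['eye'],d['orientation'],d['intrinsics'],d['distortion'])
print(arm.state())
E
```

```text
top [ 0.44362383 -0.00879122  1.38603692] [ 0.09974394 -0.0852305  -1.56777404] [[565.71248658   0.         312.11769319]
 [  0.         565.71248658 238.4306181 ]
 [  0.           0.           1.        ]] [-0.12985436  0.          0.          0.          0.        ]
side [-0.04702712 -0.72058035  0.67379532] [ 0.98755259 -0.38571127 -0.6411931 ] [[476.55308819   0.         316.784208  ]
 [  0.         476.55308819 235.0837443 ]
 [  0.           0.           1.        ]] [-0.07344455  0.          0.          0.          0.        ]
{'time': 0.1, 'joints': array([ 1.20096699e+00,  3.42592516e-01,  1.52489033e+00, -3.91214463e-05,
        1.27540067e+00, -1.46016109e-01]), 'dq': array([-0.00061562, -0.00264263, -0.00045197, -0.00044106, -0.00095531,
       -0.00061317]), 'joint_efforts': array([ 1.20175853e-03, -4.32002699e+01, -2.44698268e+01,  7.17790006e-02,
        5.25071018e-02, -6.78706942e-05]), 'position': array([0.11637735, 0.51152977, 0.18885679]), 'tool_rot': array([-3.50781059e-01, -3.12165209e+00,  1.97541643e-03]), 'ft_force': array([-0.15824421,  0.05087872, -0.13156332]), 'moment': array([ 0.00649426, -0.02749369,  0.05519019]), 'finger_force': 0.0, 'width': 0.0919202446651782}
```

View pics/top0.png

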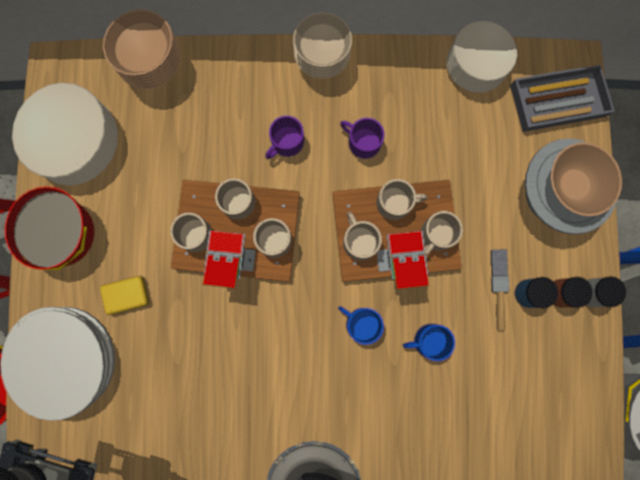

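View pics/side0.png

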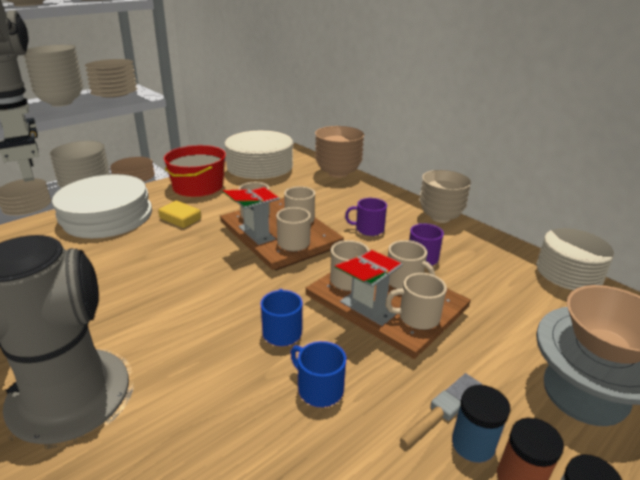

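Top view: the board at (398,230) carries three cream mugs with handles, at (397,199), (362,239) and (443,231), and its marker is at (409,260). The board at (236,230) carries handleless cups, with its marker at (224,258). The blue and purple mugs are decoys. The right-hand board fits, so I'll confirm it in an enlarged crop.

```bash
python3 - <<'E'
from h import *
t=cv2.imread('pics/top0.png')[170:300,325:475]
cv2.imwrite('pics/crop.png',cv2.resize(t,(690,598),interpolation=cv2.INTER_CUBIC))
E
```

```text
(no output)
```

View pics/crop.png

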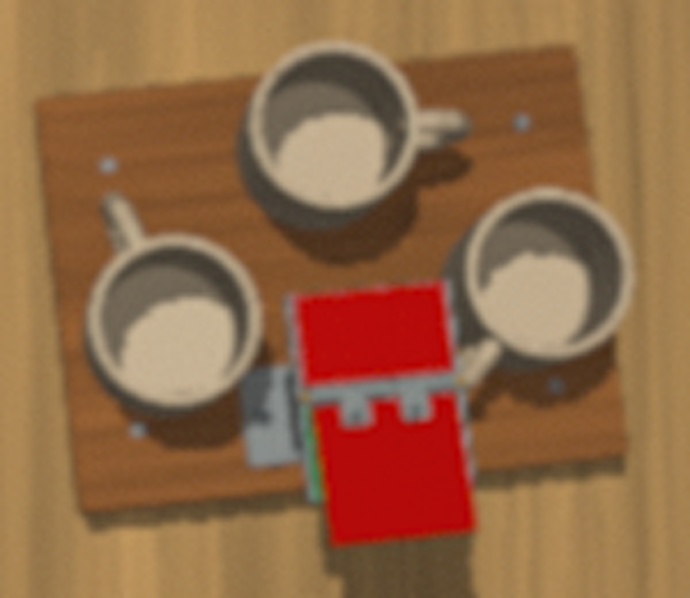

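The crop shows handles at (120,220), (440,125) and (480,365), so this is the mug board. The marker hinge is near crop (382,385), with the flap's free edge from (332,545) to (475,527). Next I fit the pose from the board and plate corners.

```bash
cat >> h.py <<'E'
from scipy.spatial.transform import Rotation as Ro
def proj(P,d):
    R=Ro.from_rotvec(d['orientation']).as_matrix(); c=(np.asarray(P)-d['eye'])@R
    c=c*[1,-1,-1]
    return cv2.projectPoints(c.reshape(-1,1,3),np.zeros(3),np.zeros(3),d['intrinsics'],d['distortion'])[0].reshape(-1,2)
def w(B,p):
    c,s=np.cos(p[2]),np.sin(p[2]); B=np.asarray(B,float)
    return np.c_[p[0]+c*B[:,0]-s*B[:,1],p[1]+s*B[:,0]+c*B[:,1],B[:,2]]
E
python3 - <<'E'
from h import *
from scipy.optimize import least_squares as ls
d=pickle.load(open('top0.pkl','rb'))
uv=np.array([[38,98],[572,45],[626,455],[85,500],[290,297],[448,282],[332,545],[475,527]])/4.6+[325,170]
def B(t):
    f=lambda y:[-.074*np.cos(t)-.0025*np.sin(t)*0,y,.150+.074*np.sin(t)]
    return [[.18,.145,.04],[.18,-.145,.04],[-.04,-.145,.04],[-.04,.145,.04],[.05,.04,.146],[.05,-.04,.146],f(.035),f(-.035)]
r=ls(lambda p:(proj(w(B(p[3]),p),d)-uv).ravel(),[.4,-.2,0,.1])
print(r.x,r.fun.reshape(-1,2).round(1).tolist())
s=pickle.load(open('side0.pkl','rb'))
for t in(0,.1,.2,.3): print(t,proj(w(B(t)[4:],r.x),s).round(1).tolist())
im=cv2.imread('pics/side0.png')[225:325,325:415]
cv2.imwrite('pics/crop2.png',cv2.resize(im,None,fx=6,fy=6,interpolation=cv2.INTER_CUBIC))
st=arm.state();R=Ro.from_rotvec(st['tool_rot']).as_matrix();print(R.round(3))
E
```

```text
[ 0.55483379 -0.20775972  0.09730181  0.24001   ] [[-0.5, -0.8], [1.3, -0.3], [1.0, 0.1], [-1.5, 2.4], [-0.9, -0.7], [0.4, -0.9], [-0.3, -0.2], [0.6, 0.5]]
0 [[371.1, 248.7], [402.8, 263.6], [333.7, 272.2], [362.2, 287.6]]
0.1 [[371.1, 248.7], [402.8, 263.6], [333.9, 269.0], [362.6, 284.2]]
0.2 [[371.1, 248.7], [402.8, 263.6], [334.4, 265.6], [363.2, 280.7]]
0.3 [[371.1, 248.7], [402.8, 263.6], [335.2, 262.1], [364.1, 277.1]]
[[-0.975  0.222 -0.   ]
 [ 0.222  0.975 -0.001]
 [ 0.    -0.001 -1.   ]]
```

View pics/crop2.png

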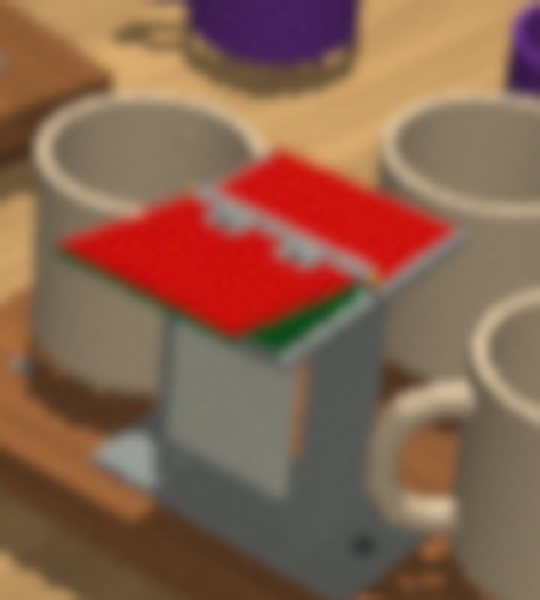

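The side crop shows the flap tip corners at (335,266) and (365,281), which gives θ≈0.2. The hinge is at (0.555,-0.208), yaw 0.097, and the side view agrees with this. Now I move around with the fingers shut.

>>> {"name": "play_rows", "arguments": {
  "travel": [
    [-0.447,-0.256,-0.148],
    [-0.447,-0.256,-0.148],
    [-0.447,-0.256,-0.148],
    [-0.447,-0.256,-0.148],
    [-0.447,-0.256,-0.148],
    [-0.447,-0.256,-0.148],
    [-0.447,-0.256,-0.148],
    [-0.447,-0.256,-0.148]
  ],
  "turn": [-0.204,-0.204,-0.204,-0.204,-0.204,-0.204,-0.204,-0.204],
  "grip": [1,1,1,1,1,1,1,1]
}}

```text
time: 0.9
position: [0.3939, 0.2559, 0.2978]
tool_rot: [0.152, -3.138, -0.0]
ft_force: [0.6, 0.2, 0.2]
width: 0.0323
finger_force: 0.0
```

>>> {"name": "play_rows", "arguments": {
  "travel": [
    [0.007,-0.5,0],
    [0.007,-0.5,0],
    [0.007,-0.5,0],
    [0.007,-0.5,0],
    [0.007,-0.5,0],
    [0.007,-0.5,0],
    [0.007,-0.5,0],
    [0.007,-0.5,0]
  ],
  "turn": [0,0,0,0,0,0,0,0],
  "grip": [1,1,1,1,1,1,1,1]
}}

```text
time: 1.7
position: [0.4235, -0.1197, 0.2969]
tool_rot: [0.147, -3.137, 0.001]
ft_force: [0.6, 0.0, 0.1]
width: 0.0008
finger_force: 0.0
```

>>> {"name": "play_rows", "arguments": {
  "travel": [
    [0,-0.127,0],
    [0,-0.127,0],
    [0,-0.127,0.1],
    [0,-0.127,0.1],
    [0,-0.127,0.1],
    [0,-0.127,0.1]
  ],
  "turn": [0,0,0,0,0,0],
  "grip": [1,1,1,1,1,1]
}}

```text
time: 2.3
position: [0.4333, -0.2111, 0.2229]
tool_rot: [0.152, -3.138, -0.0]
ft_force: [-1.6, 1.0, 0.3]
width: 0.0005
finger_force: 0.0
```

```bash
cat >> h.py <<'E'
P=[0.5548,-0.2078,0.0973]
def rel():
    s=arm.state(); q=s['position']-[P[0],P[1],.15]; c,S=np.cos(P[2]),np.sin(P[2])
    return np.round([c*q[0]+S*q[1],-S*q[0]+c*q[1],q[2]],4), s['tool_rot'].round(3), s['ft_force'].round(1), s['time'], s['width']
E
python3 - <<'E'
from h import *
print(rel())
d=grab('wrist','w1'); print(d['tool_from_camera'])
E
```

```text
(array([-0.1213,  0.0086,  0.0729]), array([ 0.152, -3.138, -0.   ]), array([-1.6,  1. ,  0.3]), 2.3, 0.0004519056745920572)
[[-3.33941541e-04  9.61074925e-01  2.76287671e-01  7.33205659e-02]
 [ 9.99999873e-01  4.25049920e-04 -2.69875674e-04  8.46014077e-04]
 [-3.76806795e-04  2.76287546e-01 -9.61074945e-01 -1.94966100e-01]
 [ 0.00000000e+00  0.00000000e+00  0.00000000e+00  1.00000000e+00]]
```

View pics/w1.png

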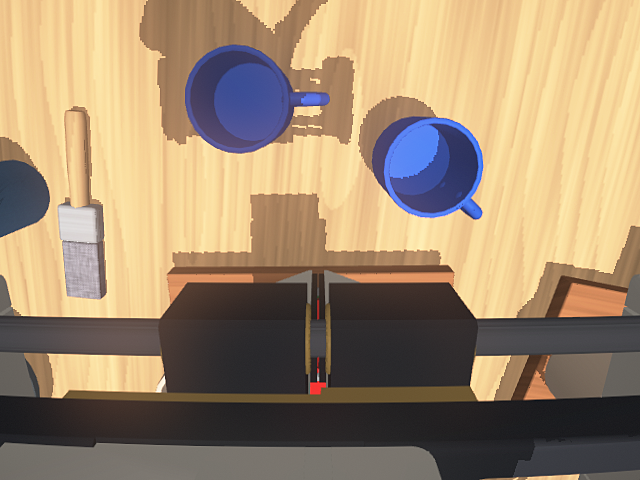

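The wrist view shows the shut fingers near (318,350) just short of the board, with the blue mugs behind and well clear; the flap is hidden. Next I lower the fingers in front of the free edge.

>>> {"name": "play_rows", "arguments": {
  "travel": [
    [0,0,0.055],
    [0,0,0.111],
    [0,0,0.111],
    [0,0,0.111]
  ],
  "turn": [0,0,0,0],
  "grip": [1,1,1,1]
}}

```text
time: 2.75
position: [0.4341, -0.2114, 0.141]
tool_rot: [-0.153, 3.136, -0.002]
ft_force: [0.2, 1.0, 0.5]
width: 0.0002
finger_force: 0.0
```

```bash
python3 - <<'E'
from h import *
print(rel()); grab('side','s1')
im=cv2.imread('pics/s1.png')[150:330,260:440]
cv2.imwrite('pics/s1c.png',cv2.resize(im,None,fx=3.3,fy=3.3,interpolation=cv2.INTER_CUBIC))
E
```

```text
(array([-0.1205,  0.0081, -0.009 ]), array([-1.530e-01,  3.136e+00, -2.000e-03]), array([0.2, 1. , 0.5]), 2.75, 0.00020527008336127856)
```

View pics/s1c.png

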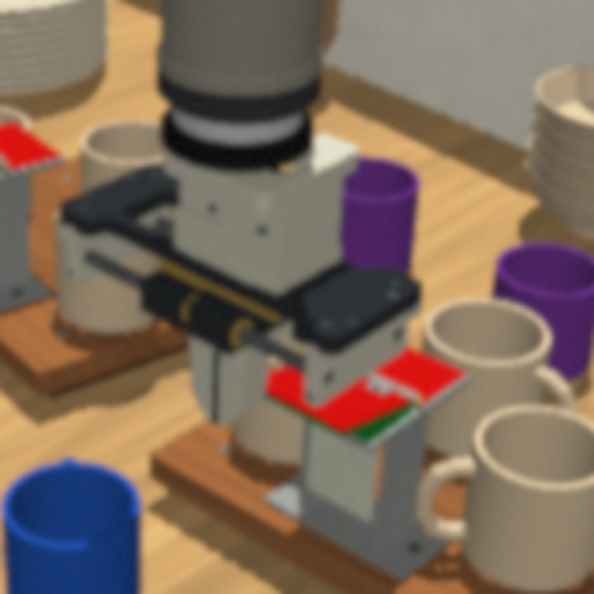

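The side crop shows the shut fingertips near (225,410), in front of and below the flap's free edge at (275,395), with nothing touching. Now I close in and make contact.

>>> {"name": "play_rows", "arguments": {
  "travel": [
    [-0.03,-0.011,0],
    [-0.045,-0.011,0],
    [-0.05,-0.011,0],
    [-0.055,-0.011,-0.006],
    [-0.057,-0.011,-0.012],
    [-0.06,-0.011,-0.02]
  ],
  "turn": [0,0,0,0,0,0],
  "grip": [1,1,1,1,1,1]
}}

```text
time: 3.4
position: [0.4785, -0.2147, 0.1547]
tool_rot: [0.152, -3.138, -0.0]
ft_force: [0.1, 0.5, -0.5]
width: 0.0008
finger_force: 0.0
```

```bash
python3 - <<'E'
from h import *
print(rel()); grab('side','s2')
im=cv2.imread('pics/s2.png')[150:330,260:440]
cv2.imwrite('pics/s2c.png',cv2.resize(im,None,fx=3.3,fy=3.3,interpolation=cv2.INTER_CUBIC))
E
```

```text
(array([-0.0767,  0.0005,  0.0047]), array([ 0.152, -3.138, -0.   ]), array([ 0.1,  0.5, -0.5]), 3.4, 0.000770852442420047)
```

View pics/s2c.png

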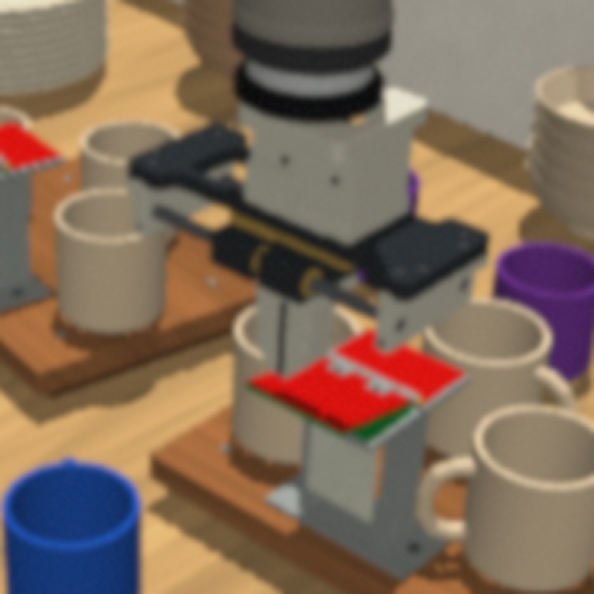

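```bash
python3 - <<'E'
from h import *
s=pickle.load(open('s2.pkl','rb')); p=s['state']['position']
print((proj([p],s)-[260,150])*3.3)
L=[[x,y,.15+z] for x,y,z in [(-.0767-.0095,-.02,.0047),(-.0767+.0095,-.02,.0047),(-.0767-.0095,.02,.0047),(-.0725,-.035,.0147),(-.0725,0,.0147),(-.0725,.035,.0147),(0,-.035,.15-.15)]]
print(((proj(w(L,P),s)-[260,150])*3.3).round())
E
```

```text
[[285.75006116 422.96381138]]
[[303. 445.]
 [324. 431.]
 [249. 416.]
 [341. 431.]
 [292. 406.]
 [246. 381.]
 [416. 400.]]
```

```bash
python3 - <<'E'
from h import *
s=pickle.load(open('s1.pkl','rb')); p=s['state']['position']
print((proj([p],s)-[260,150])*3.3, p)
t=[]
for f in('s1','s2'):
    im=cv2.imread(f'pics/{f}.png')[225:295,315:385] if f=='s2' else cv2.imread(f'pics/{f}.png')[225:295,300:370]
    t.append(cv2.resize(im,(395,395),interpolation=cv2.INTER_CUBIC))
cv2.imwrite('pics/cmp.png',np.hstack(t))
E
```

```text
[[223.12328153 470.19198   ]] [ 0.43411781 -0.2114078   0.14100479]
```

View pics/cmp.png

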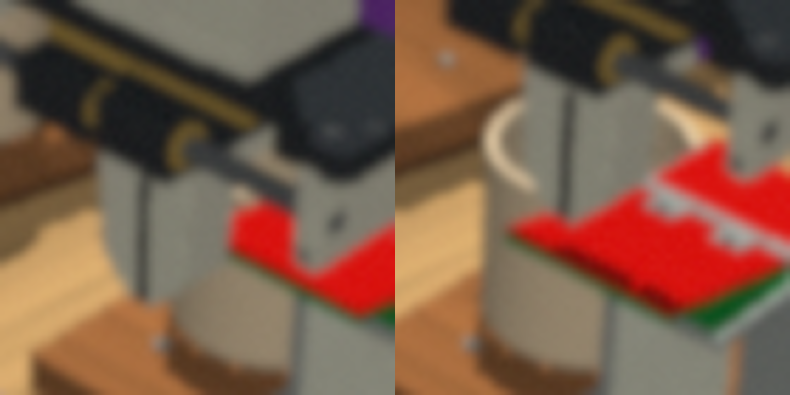

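```bash
python3 - <<'E'
from h import *
from scipy.optimize import fsolve
s=pickle.load(open('s1.pkl','rb'))
for z in(.141,.166,.19): print(z,fsolve(lambda q:(proj([[q[0],q[1],z]],s)-[326.6,278.2]).ravel(),[.45,-.2]))
d=grab('top','t2'); p=d['state']['position']; print(rel()[0],proj([p],d),proj([p+[0,0,.06]],d))
q=proj(w([[-.0725,-.035,.165],[-.0725,.035,.165],[0,0,.15]],P),d);print(q)
im=cv2.imread('pics/t2.png')[200:300,360:460]
cv2.imwrite('pics/t2c.png',cv2.resize(im,None,fx=5.5,fy=5.5,interpolation=cv2.INTER_CUBIC))
E
```

```text
0.141 [ 0.46279099 -0.17684739]
0.166 [ 0.43886913 -0.20236061]
0.19 [ 0.41590415 -0.2268533 ]
[-0.0759  0.      0.0053] [[412.19665895 288.63256369]] [[417.01285279 287.77467315]]
[[428.72110128 285.36550539]
 [396.72327491 288.60719076]
 [407.88561473 254.33036811]]
```

View pics/t2c.png

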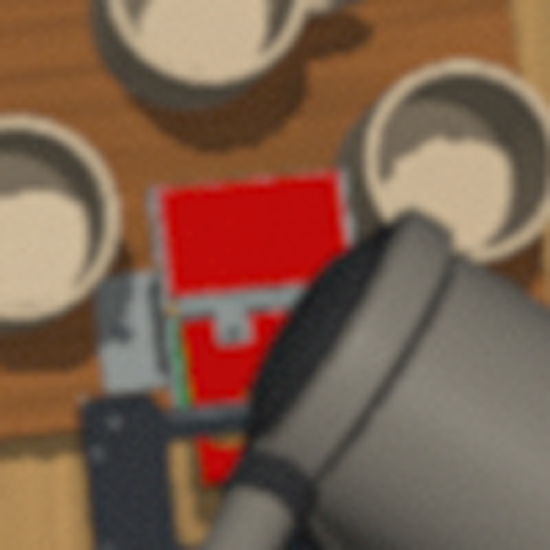

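```bash
python3 - <<'E'
from h import *
s=pickle.load(open('s2.pkl','rb'))
for y in(-.085,-.095):
  for z in (0,.03,.05,.07,.09): print(y,z,((proj(w([[-.076,y,.15+z]],P),s)-[260,150])*3.3).round())
for z in (.0047,.035): print(z,((proj(w([[-.076,0,.15+z]],P),s)-[260,150])*3.3).round())
E
```

```text
-0.085 0 [[407. 495.]]
-0.085 0.03 [[413. 450.]]
-0.085 0.05 [[416. 419.]]
-0.085 0.07 [[420. 387.]]
-0.085 0.09 [[423. 354.]]
-0.095 0 [[423. 503.]]
-0.095 0.03 [[428. 458.]]
-0.095 0.05 [[432. 427.]]
-0.095 0.07 [[435. 395.]]
-0.095 0.09 [[439. 362.]]
0.0047 [[287. 423.]]
0.035 [[290. 378.]]
```

The top and side views agree on x and y, but the side views put the fingertips about 30 mm above the reported TCP, so they passed over the flap without touching it (force near 0). I'll back off, go 30 mm lower and use force to confirm contact.

>>> {"name": "play_rows", "arguments": {
  "travel": [
    [0.056,0,0],
    [0.06,0,0],
    [0.06,0,0.03],
    [0.06,0,0.06],
    [0.06,0,0.06],
    [0.06,0,0.06]
  ],
  "turn": [0,0,0,0,0,0],
  "grip": [1,1,1,1,1,1]
}}

```text
time: 4.1
position: [0.4341, -0.2193, 0.1094]
tool_rot: [0.152, -3.138, -0.0]
ft_force: [0.9, -0.7, -0.1]
width: 0.0003
finger_force: 0.0
```

>>> {"name": "play_rows", "arguments": {
  "travel": [
    [-0.03,0,0],
    [-0.042,0,0],
    [-0.048,0,0],
    [-0.053,0,0],
    [-0.058,0,-0.005],
    [-0.06,0,-0.01]
  ],
  "turn": [0,0,0,0,0,0],
  "grip": [1,1,1,1,1,1]
}}

```text
time: 4.7
position: [0.4716, -0.2155, 0.1155]
tool_rot: [0.153, -3.123, -0.002]
ft_force: [-23.8, -7.7, 5.1]
width: 0.0001
finger_force: 12.4
```

```bash
python3 - <<'E'
from h import *
print(rel()); grab('side','s3')
im=[cv2.imread(f'pics/{f}.png')[225:295,315:385] for f in('s2','s3')]
cv2.imwrite('pics/s3c.png',np.hstack([cv2.resize(i,(395,395),interpolation=cv2.INTER_CUBIC) for i in im[1:]]))
# red/flap change: free-edge corner search via red mask
for f in('side0','s2','s3'):
    a=cv2.imread(f'pics/{f}.png').astype(int); m=(a[...,2]>150)&(a[...,1]<60)&(a[...,0]<60); m[:225]=0;m[:,:325]=0
    v,u=np.nonzero(m); print(f,m.sum(),u.min(),v[u.argmin()],u[v.argmax()],v.max())
E
```

```text
(array([-0.0836,  0.0004, -0.0345]), array([ 1.530e-01, -3.123e+00, -2.000e-03]), array([-23.8,  -7.7,   5.1]), 4.7, 0.00012312171230192417)
side0 788 336 265 362 279
s2 654 337 265 364 278
s3 105 358 267 366 275
```

Contact: about 24 N against the free edge, with the finger front at x≈-74 mm as predicted. Now I lift along the arc.

>>> {"name": "play_rows", "arguments": {
  "travel": [
    [0,0,-0.006],
    [0,0,-0.015],
    [-0.004,0,-0.024],
    [-0.0125,0,-0.036]
  ],
  "turn": [0,0,0,0],
  "grip": [1,1,1,1]
}}

```text
time: 5.15
position: [0.4855, -0.2143, 0.1439]
tool_rot: [0.151, -3.133, -0.0]
ft_force: [-6.8, -1.5, 3.4]
width: 0.0007
finger_force: 3.1
```

```bash
python3 - <<'E'
from h import *
print(rel()); grab('side','s4')
im=[cv2.imread(f'pics/{f}.png')[205:305,310:410] for f in('s3','s4')]
cv2.imwrite('pics/s4c.png',np.hstack([cv2.resize(i,(400,400),interpolation=cv2.INTER_CUBIC) for i in im]))
E
```

```text
(array([-0.0696,  0.0002, -0.0061]), array([ 0.151, -3.133, -0.   ]), array([-6.8, -1.5,  3.4]), 5.15, 0.0006630258863851788)
```

View pics/s4c.png

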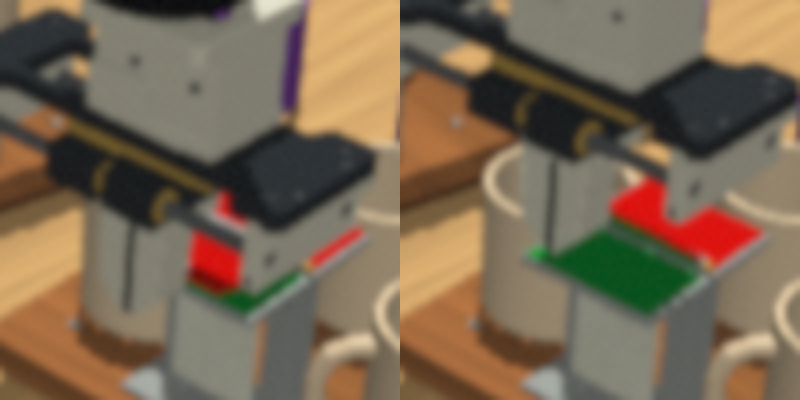

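```bash
python3 - <<'E'
from h import *
s=pickle.load(open('s4.pkl','rb'))
f=lambda L:((proj(w(L,P),s)-[310,205])*4+[400,0]).round().tolist()
print('near',f([[-.05,.04,.146],[-.05,-.04,.146]]),'hinge',f([[0,.04,.15],[0,-.04,.15]]),'far',f([[.05,.04,.146],[.05,-.04,.146]]))
for t in(.6,.9,1.2,1.5,1.8,2.1,2.4,2.8): print(t,f([[-.074*np.cos(t),y,.15+.074*np.sin(t)] for y in(.035,-.035)]))
a=cv2.imread('pics/s4.png')
for (u,v) in [(540,255),(570,250),(620,240),(650,290),(640,200),(655,185),(680,215),(620,205),(640,150),(610,150),(740,235),(600,170)]: print((u,v),a[205+v//4,310+(u-400)//4,::-1])
E
```

```text
near [[519.0, 252.0], [649.0, 320.0]] hinge [[584.0, 205.0], [713.0, 269.0]] far [[644.0, 175.0], [771.0, 235.0]]
0.6 [[516.0, 185.0], [633.0, 244.0]]
0.9 [[538.0, 144.0], [656.0, 201.0]]
1.2 [[565.0, 110.0], [683.0, 164.0]]
1.5 [[594.0, 85.0], [712.0, 138.0]]
1.8 [[623.0, 73.0], [740.0, 124.0]]
2.1 [[647.0, 73.0], [763.0, 123.0]]
2.4 [[666.0, 85.0], [780.0, 135.0]]
2.8 [[679.0, 117.0], [792.0, 167.0]]
(540, 255) [ 38 128  56]
(570, 250) [51 91 54]
(620, 240) [31 82 42]
(650, 290) [ 5 80 28]
(640, 200) [220  20  16]
(655, 185) [205  26  23]
(680, 215) [135 126 112]
(620, 205) [218  23  20]
(640, 150) [174 139  93]
(610, 150) [59 60 60]
(740, 235) [220  23  20]
(600, 170) [125 123 110]
```

Model and colours agree: the flap is at about 0.68 rad, edge-on to the side camera, with the near green half exposed. I'll carry on over the top.

>>> {"name": "play_rows", "arguments": {
  "travel": [
    [-0.011,0,-0.013],
    [-0.0227,0,-0.024],
    [-0.036,0,-0.032],
    [-0.049,0,-0.037],
    [-0.062,0,-0.04],
    [-0.075,0,-0.041],
    [-0.085,0,-0.039],
    [-0.095,0,-0.035]
  ],
  "turn": [0,0,0,0,0,0,0,0],
  "grip": [1,1,1,1,1,1,1,1]
}}

```text
time: 6.0
position: [0.5596, -0.2072, 0.1698]
tool_rot: [-0.152, 3.138, -0.0]
ft_force: [-0.1, 0.2, 1.4]
width: 0.0006
finger_force: 0.5
```

```bash
python3 - <<'E'
from h import *
print(rel())
E
```

```text
(array([0.0048, 0.0002, 0.0198]), array([-0.152,  3.138, -0.   ]), array([-0.1,  0.2,  1.4]), 6.0, 0.0006329109374086677)
```

>>> {"name": "play_rows", "arguments": {
  "travel": [
    [-0.01,0,0.004],
    [-0.02,0,0.0095],
    [-0.028,0,0.016],
    [-0.035,0,0.0225],
    [-0.041,0,0.03],
    [-0.0455,0,0.0385],
    [-0.0535,0,0.048],
    [-0.0535,0,0.053]
  ],
  "turn": [0,0,0,0,0,0,0,0],
  "grip": [1,1,1,1,1,1,1,1]
}}

```text
time: 6.8
position: [0.5991, -0.203, 0.1289]
tool_rot: [0.152, -3.137, -0.001]
ft_force: [0.1, -0.7, 0.1]
width: 0.0004
finger_force: 0.3
```

>>> {"name": "play_rows", "arguments": {
  "travel": [
    [0,0,0.004],
    [0,0,0.006],
    [0,0,0.008],
    [0,0,0.008]
  ],
  "turn": [0,0,0,0],
  "grip": [1,1,1,1]
}}

```text
time: 7.2
position: [0.5988, -0.2033, 0.1241]
tool_rot: [0.152, -3.138, -0.0]
ft_force: [0.2, -0.3, 0.7]
width: 0.0004
finger_force: 0.0
```

```bash
python3 - <<'E'
from h import *
print(rel())
E
```

```text
(array([ 0.0442,  0.0002, -0.0259]), array([ 0.152, -3.138, -0.   ]), array([ 0.2, -0.3,  0.7]), 7.2, 0.00043732729802155887)
```

>>> {"name": "play_rows", "arguments": {
  "travel": [
    [0,0,0.003],
    [0,0,0.005],
    [0,0,0.005],
    [0,0,0.005]
  ],
  "turn": [0,0,0,0],
  "grip": [1,1,1,1]
}}

```text
time: 7.6
position: [0.5988, -0.2032, 0.1202]
tool_rot: [0.152, -3.138, -0.0]
ft_force: [-0.8, 0.4, -0.5]
width: 0.0005
finger_force: 0.0
```

>>> {"name": "play_rows", "arguments": {
  "travel": [
    [0,0,0.003],
    [0,0,0.005],
    [0,0,0.005],
    [0,0,0.005]
  ],
  "turn": [0,0,0,0],
  "grip": [1,1,1,1]
}}

```text
time: 8.0
position: [0.5988, -0.2032, 0.1164]
tool_rot: [0.152, -3.138, -0.0]
ft_force: [0.4, 0.0, 0.2]
width: 0.0006
finger_force: 0.0
```

```bash
python3 - <<'E'
from h import *
print(rel()); s=grab('side','s5')
a=s['color'].astype(int)
R=lambda p:(p[0]>130)&(p[1]<60)&(p[2]<60)
G=lambda p:(p[1]>1.4*p[0])&(p[1]>1.4*p[2])&(p[1]>50)
r=a[225:300,330:415].transpose(2,0,1); print(R(r).sum(),G(r).sum())
for n,m in(('R',R(r)),('G',G(r))):
    v,u=np.nonzero(m)
    if len(u): print(n,u.min()+330,u.max()+330,v.min()+225,v.max()+225)
for l in range(0,75,3): print(''.join('R' if R(a[225+l,c]) else 'G' if G(a[225+l,c]) else '.' for c in range(325,415)))
E
```

```text
(array([ 0.0442,  0.0003, -0.0336]), array([ 0.152, -3.138, -0.   ]), array([0.4, 0. , 0.2]), 8.0, 0.0005886708483172891)
0 932
G 342 406 247 282
..........................................................................................
..........................................................................................
..........................................................................................
..........................................................................................
..........................................................................................
..........................................................................................
..........................................................................................
..........................................................................................
..............................................GGGGGG......................................
.......................................GGGGGGGGGGGGGGG..............GGGGGGGGG.............
....................................GGGGGGGG
[... 620 characters left out ...]
.....GGGGGGGGGGGGGGGGGGGGGGGGGG................................
......................................GGGGGGGGGGGGGGG.....................................
............................................GGGGG.........................................
..........................................................................................
..........................................................................................
..........................................................................................
..........................................................................................
..........................................................................................
```

No red is left on this marker. I keep pressing down until the force shows the flap is seated.

>>> {"name": "play_rows", "arguments": {
  "travel": [
    [0,0,0.003],
    [0,0,0.005],
    [0,0,0.005],
    [0,0,0.005]
  ],
  "turn": [0,0,0,0],
  "grip": [1,1,1,1]
}}

```text
time: 8.45
position: [0.5992, -0.2034, 0.1152]
tool_rot: [-0.152, 3.136, -0.002]
ft_force: [-3.5, 2.4, 12.0]
width: 0.0004
finger_force: 6.4
```

>>> {"name": "play_rows", "arguments": {
  "travel": [
    [0,0,0.002],
    [0,0,0.002],
    [0,0,0.002],
    [0,0,0.002]
  ],
  "turn": [0,0,0,0],
  "grip": [1,1,1,1]
}}

```text
time: 8.85
position: [0.5993, -0.2034, 0.115]
tool_rot: [-0.152, 3.135, -0.003]
ft_force: [-7.1, 2.8, 19.5]
width: 0.0001
finger_force: 9.8
```

>>> {"name": "play_rows", "arguments": {
  "travel": [
    [0,0,-0.05],
    [0,0,-0.1],
    [0,0,-0.18],
    [0,0,-0.18],
    [0.2,0,-0.18],
    [0.2,0,-0.18],
    [0.2,0,-0.18],
    [0.2,0,-0.18]
  ],
  "turn": [0,0,0,0,0,0,0,0],
  "grip": [1,1,1,1,1,1,1,1]
}}

```text
time: 9.65
position: [0.4439, -0.2168, 0.2456]
tool_rot: [0.148, -3.134, -0.003]
ft_force: [-0.1, 0.1, -0.0]
width: 0.0004
finger_force: 0.0
```

```bash
python3 - <<'E'
from h import *
print(rel()); s=grab('side','s6')
a=s['color'].astype(int)
R=lambda p:(p[0]>130)&(p[1]<60)&(p[2]<60)
G=lambda p:(p[1]>1.4*p[0])&(p[1]>1.4*p[2])&(p[1]>50)
m=G(a.transpose(2,0,1)).copy(); m[:225]=0;m[300:]=0;m[:,:330]=0;m[:,430:]=0
v,u=np.nonzero(m);print(m.sum(),'right',u.max(),v[u.argmax()],'top',u[v.argmin()],v.min(),'bottom',u[v.argmax()],v.max())
for t in(2.8,2.9,3.0,3.14): print(t,proj(w([[-.074*np.cos(t)+.0025*np.sin(t)*-1,y,.15+.074*np.sin(t)+.0025*-np.cos(t)] for y in(.035,-.035)],P),s).round(1).tolist())
# mugs/cups moved? compare with first picture
b=cv2.imread('pics/side0.png')[:,:,::-1].astype(int)
D=(abs(a-b).max(2)>40); D=cv2.morphologyEx(D.astype('uint8'),cv2.MORPH_OPEN,np.ones((3,3)))
n,_,st,_=cv2.connectedComponentsWithStats(D); print(st[1:].tolist())
E
```

```text
(array([-0.1113,  0.0018,  0.0956]), array([ 1.480e-01, -3.134e+00, -3.000e-03]), array([-0.1,  0.1, -0. ]), 9.65, 0.00037448881126499363)
1119 right 406 255 top 379 244 bottom 369 283
2.8 [[379.7, 233.5], [407.8, 246.0]]
2.9 [[380.1, 236.0], [408.0, 248.5]]
3.0 [[380.3, 238.7], [408.1, 251.2]]
3.14 [[380.2, 242.7], [407.8, 255.3]]
[[48, 0, 62, 158, 5228], [127, 0, 27, 10, 157], [163, 0, 80, 40, 1351], [269, 0, 120, 121, 7325], [0, 2, 29, 96, 1645], [96, 71, 7, 3, 21], [0, 98, 17, 5, 59], [0, 98, 28, 12, 167], [0, 111, 10, 4, 33], [0, 118, 38, 32, 540], [317, 119, 50, 58, 1744], [368, 128, 11, 8, 70], [284, 145, 118, 82, 3582], [5, 155, 3, 3, 9], [28, 158, 5, 9, 37], [47, 159, 10, 25, 143], [25, 172, 88, 121, 4240], [50, 185, 7, 4, 21], [336, 243, 71, 40, 1422], [52, 259, 16, 40, 361], [77, 267, 23, 54, 847], [0, 299, 51, 57, 2233], [0, 321, 377, 159, 17620], [335, 341, 29, 27, 340], [297, 346, 7, 6, 28], [0, 351, 3, 5, 13], [298, 354, 4, 11, 33], [0, 357, 18, 78, 684], [276, 364, 22, 19, 240]]
```

Pressing at 19.5 N moved nothing further. The flap corners at (379,244) and (406,255) match the model at θ=π. In the image differences, only the marker has changed around the mugs, and the arm is clear of everything.

```bash
python3 -c "from bench import arm; print(arm.hand_in())"
```

```text
the job is handed in; nothing more can be done
None
```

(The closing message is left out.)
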